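Seat the cleaner bottle and open its push-and-turn cap

TASK

Set the blue cleaner bottle, its red safety cap still closed, on the grey stand so that the stand's two pegs go fully home into the bottle's foot and keep it from turning. Then press the cap down and, keeping it pressed, twist it anticlockwise (seen from above) until it is free, and lift it straight up off the neck. Finish while still holding the cap in the gripper, upright and straight above the open bottle, well clear of the neck (about a hand's breadth up); do not put it down, and leave the other things on the worktop where they are.

Things in the scene. Friction and masses are not known exactly. Their poses are not given: they have to be found in the camera images.
- bottle: Blue flat-sided cleaner bottle, 0.3 to 0.55 kg, 92 (x) by 62 (y) mm, shoulder at z 95 mm; z up, origin at centre of underside. In the underside two round sockets, 13 mm wide, 20 mm deep, 2 mm lead-in, at x +30 and -30 mm, y 0: fits the stand either way round (half a turn apart). Can be carried by its closed cap, which sits 10 mm clear of the shoulder and tops out at z 139 mm.
- neck_top (a point): Centre of the top of the bottle's white neck (28 mm across), at bottle z = 129 mm; hidden inside the closed cap, where the neck reaches 24 mm up from the cap's lower edge. Two lugs on the neck, at the bottle's +x and -x sides, hold the cap.
- cap: Red ribbed round safety cap, 50 mm across, 34 mm tall, 60 g; origin at centre of its lower edge, z up, white bar on top at +x. Closed: at bottle z 105 mm, x axes parallel (2 deg play).
- cap_top (a point): Centre of the cap's top, 34 mm above its lower edge. Pressing sinks the cap against a spring: 5.6 N at first, 10.4 N at the stop 6 mm down. Pressed over 4.5 mm it turns, anticlockwise only, and must stay pressed until about 60 deg (1.05 rad); from there to 125 deg (2.2 rad) it is free and lifts straight off. Aim for 80 deg. Unpressed it is locked: do not force it.
- stand: Grey stand fixed to the worktop: plate 130 (x) by 96 (y) by 10 mm, 4 mm black ridges at its short ends; z up, origin at centre of underside. Two steel pegs, 10 mm across, tapered tips, at x +30 and -30 mm, y 0, rise 16 mm above the plate (tips at z 26 mm). Seated, the bottle stands flat on the plate: its origin at stand z 10 mm, x axes parallel either way round.
- brush: Bystander to leave alone: purple dish brush, 36x272x62 mm, lying; origin at the centre of its underside.
- honey_jar: Bystander to leave alone: honey jar with red lid, 65 mm across, 100 mm tall; origin at the centre of its underside.
- mug: Bystander to leave alone: green and white mug, 92x127x93 mm; origin at the centre of its underside.
- spice: Bystander to leave alone: spice jar with green lid, 46 mm across, 106 mm tall; origin at the centre of its underside.
- tumbler: Bystander to leave alone: clear glass tumbler, 80 mm across, 88 mm tall; origin at the centre of its underside.
Mind the look-alikes: they are no part of the job. There is more than one size of the stand; the one meant has the size given above.

How it is judged:
By the outcome, as a careful person would: the job done as asked, in the order asked, and still so for the second after the job is handed in, while the arm keeps its last pose, push and grip.
It also fails if it takes over 45 s, if anything falls off the work surface, if the arm or the gripper's body presses on something with over 40 N, if the wrist force passes 120 N, or if a joint passes its speed limit or range.

ROBOT

A 7-joint arm with a two-finger parallel gripper is mounted at the origin on a cart in front of the work surface, level with it; the furniture and walls round the work are solid. World frame = base frame: x ahead of the robot, y to its left, z up, the work surface at z = 0. Lengths are in m, angles in rad, forces in N, time in s.
With the tool pointing down it reaches from about 0.4 to 0.9 m from the base axis. Payload 5.5 kg.
Tool frame: the origin (TCP) lies between the finger pads; the fingertips stand 17 mm ahead of it and the grasp point (between the pads) lies 2 mm behind it; z points along the fingers, y is the line along which they close (so a half turn about z gives the same grasp; the last joint's range is limited). The gripper opens to 85 mm and grips with 20 to 120 N. Pads are 22 mm wide; open, the fingers measure 114 mm over their backs; the gripper's body (76 mm by 85 mm) begins 54 mm behind the grasp point. The pads swing forward as they close: fully open they stand 13 mm farther back than shut.
Start: joints at [1.592, 0.501, -0.427, 1.55, 0.221, 1.138, -0.21], TCP at [0.156, -0.631, 0.211] pointing down, gripper open.
Joint ranges: [-2.88, 2.88], [-0.31, 2.03], [-1.54, 1.56], [0.2, 2.42], [-1.41, 4.55], [0.19, 2.02], [-2.57, 2.57]. Speed limits (rad/s): [2.57, 2.57, 3.14, 3.14, 3.14, 3.14, 3.14].

INTERFACE

Orientations are given as a rotation vector (axis times angle).
In Python, from bench import robot gives the robot as it stands. The module is installed in compiled form; this text tells all that it offers.
- The arm moves only by the tool send_rows, never from a script. Its argument "deltas" is a list of rows, each a list of 4 numbers: the shift along the tool's x, y, z in m, then the turn about the tool's z in rad. A call has 1 to 10 rows; each row shifts and turns the commanded pose from where the row before left it, along the tool's axes as they then stand; what a row does not reach is not made up. A row lasts 1/10 s, in which the tool goes at most 50 mm and 8.59 degrees, less where a joint would pass 70% of its speed; a pose out of reach is approached as far as the arm can. A call is refused whole if a number of a shift passes 0.05 or a number of a turn 0.15, either way. A call with a gripper value outside its range is refused whole. "claw" is the finger opening in m, from 0 to 0.0854, set as the call begins (left out, the last holds). The fingers move at their own pace and stop on an object; the grip force is fixed at half the most. Time passes only in rows, so rows that do not move let the fingers close. It gives the time, the measured TCP pose, the force, the opening and the grip force at its end, in the units of the state.
- robot.state(): the state, without advancing time (a new reading comes with each control period).
- robot.capture(name): name is "scene" or "top" or "wrist"; returns a dict with "color" (420x560x3 uint8, red, green, blue), "intrinsics" (3x3 intrinsics, pixels), "distortion" ([k1, k2, p1, p2, k3] as OpenCV has them; the pictures are not rectified), "position" and "attitude" of the camera in the world; the wrist camera has in their place "tool_from_camera" (4x4, takes a point from camera to tool coordinates, whose origin is the TCP and whose axes are the flange's). Camera axes: x right, y down, z forward; pixel columns grow to the right and rows downward; lengths in m; the calibration is good to about 2 mm. A picture is of the moment at which its call begins: read the wrist's pose just before it. There is no depth.
- robot.hand_in(): hands the job in; it is judged then, once.
The state is a dict: "time": time; "joint_positions": joint angles; "qd": joint speeds; "joint_torque": joint torques, N m; "ee_pos": TCP position; "tool_rot": TCP orientation; "force": force on the tool from outside, world axes, zero at the start; "wrist_torque": the same for the moment, N m; "opening": finger opening in m; "grasp_force": force on a finger pad.
Only numpy, scipy, OpenCV 4.12 (cv2) and the standard library are available. Lean on these libraries where they do the work, as an engineer would, in place of code of your own. Each camera call takes 0.05 s, during which the arm holds its last target. There are 200 camera calls.

## Working session

There is one attempt and no reset: what is moved stays moved. The work goes in short steps, Python scripts to look and compute and a tool call to move; the robot and the scene stay as the last step left them, time stands still between calls to the robot, and variables do not carry over. Pictures are saved under pics/ and viewed, at most 10 in all, crops included, and the job is handed in when it is done.

Besides the shell and the picture viewer there is one more tool, called after ">>>" by a JSON object that holds its "op" and its "data", one argument or row to a line. send_rows: Moves the arm, as the interface text tells. Its arguments: {"type":"object","properties":{"deltas":{"type":"array","items":{"type":"array","items":{"type":"number"}}},"claw":{"type":"number"}},"required":["deltas"]}

```bash
mkdir -p pics; cat > h.py <<'E'
import numpy as np, cv2, pickle, sys
from scipy.spatial.transform import Rotation as R
from bench import robot
def snap(name,fn):
    s=robot.state(); c=robot.capture(name); cv2.imwrite(f'pics/{fn}.png',c['color'][:,:,::-1])
    c['state']=s; pickle.dump(c,open(f'pics/{fn}.pkl','wb')); return c
def load(fn): return pickle.load(open(f'pics/{fn}.pkl','rb'))
def campose(c):
    if 'tool_from_camera' in c:
        s=c['state'];T=np.eye(4);T[:3,:3]=R.from_rotvec(s['tool_rot']).as_matrix();T[:3,3]=s['ee_pos']
        T=T@np.array(c['tool_from_camera']);return T[:3,:3],T[:3,3]
    a=np.array(c['attitude']); M=a if a.shape==(3,3) else R.from_rotvec(a).as_matrix()
    return M,np.array(c['position'])
def px2w(c,uv,z):
    M,p=campose(c); n=cv2.undistortPoints(np.array(uv,float).reshape(-1,1,2),np.array(c['intrinsics']),np.array(c['distortion'])).reshape(-1,2)
    d=np.c_[n,np.ones(len(n))]@M.T; return p+d*((np.atleast_1d(z)-p[2])/d[:,2])[:,None]
def w2px(c,P):
    M,p=campose(c); q=(np.array(P,float).reshape(-1,3)-p)@M
    return cv2.projectPoints(q,np.zeros(3),np.zeros(3),np.array(c['intrinsics']),np.array(c['distortion']))[0].reshape(-1,2)
E
python3 - <<'E'
from h import *
a=snap('scene','scene0');b=snap('top','top0')
for c in(a,b):print({k:v for k,v in c.items() if k not in('color',)} )
E
```

```text
{'intrinsics': array([[485.01565585,   0.        , 271.43025   ],
       [  0.        , 485.01565585, 205.47067469],
       [  0.        ,   0.        ,   1.        ]]), 'distortion': array([-0.05122959,  0.        ,  0.        ,  0.        ,  0.        ]), 'position': array([-0.47531143,  0.63937026,  0.80187952]), 'attitude': array([-1.20362025,  1.9952187 , -1.21253663]), 'state': {'time': 0.0, 'joint_positions': array([ 1.59220627,  0.50184141, -0.42677935,  1.55139815,  0.22079519,
        1.1383127 , -0.21034198]), 'qd': array([ 0.0007479 , -0.00112911, -0.00010654,  0.000805  , -0.00120501,
        0.00143286, -0.00047963]), 'joint_torque': array([ 8.94240816e-05, -5.69515586e+01, -5.81585079e+00, -2.80937433e+01,
        1.06154656e-02,  1.21571351e-02,  6.06293452e-05]), 'ee_pos': array([ 0.15541779, -0.63041786,  0.21038395]), 'tool_rot': array([-3.11677879e+00, -3.78634020e-01,  2.57290009e-04]), 'force': array([ 0.56636541, -0.0277781 , -1.17535139]), 'wrist_torque': array([ 0.00507248, -0.0046064 ,  0.06682196]), 'grasp_force': 0.0, 'opening': 0.08549637333330348}}
{'int
[... 387 characters left out ...]
 0.05, 'joint_positions': array([ 1.59218354,  0.50188215, -0.42682086,  1.5514453 ,  0.22079497,
        1.13831128, -0.21030239]), 'qd': array([ 0.00048334, -0.00022116,  0.00041723,  0.00073066,  0.00024656,
       -0.00064488,  0.00155877]), 'joint_torque': array([-8.34646868e-03, -5.71293426e+01, -5.84303454e+00, -2.82027358e+01,
        1.09191175e-02,  5.99088846e-03, -2.68537457e-05]), 'ee_pos': array([ 0.15545246, -0.63037638,  0.21034246]), 'tool_rot': array([-3.11667779e+00, -3.78792576e-01,  2.33241493e-04]), 'force': array([ 0.32163484, -1.21820754,  1.21385684]), 'wrist_torque': array([-0.01321133, -0.03793669,  0.0121846 ]), 'grasp_force': 0.0, 'opening': 0.08528235950580763}}
```

View pics/scene0.png

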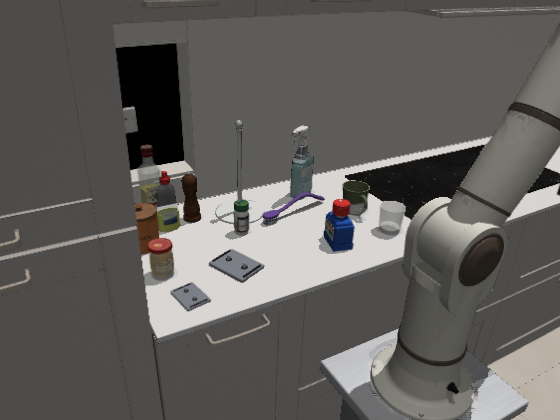

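View pics/top0.png

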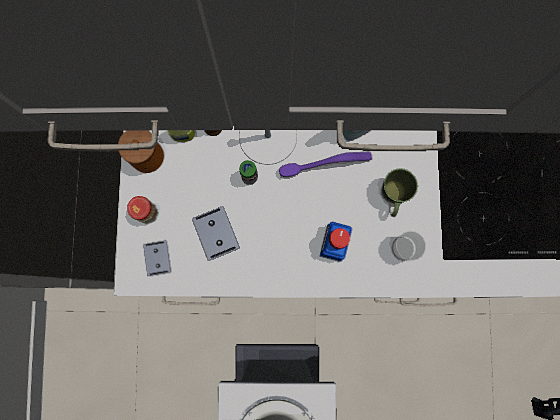

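Look-alikes, by pixel in the top view:
- **Stands:** the large one is at (215,233) and the small one at (157,258). I choose the large one by size and will check it.
- **Blue bottle with red cap:** (338,241). The honey jar's red lid at (140,208) is not it.

I'll check the choice in one close crop.

```bash
python3 - <<'E'
from h import *
c=load('top0');im=c['color'][:,:,::-1]
f=lambda x,y,w,h,k:cv2.resize(im[y:y+h,x:x+w],None,fx=k,fy=k,interpolation=cv2.INTER_CUBIC)
cv2.imwrite('pics/crop1.png',np.hstack([f(185,200,60,65,6.5),f(308,211,60,65,6.5)]))
for z in(0.01,):print(px2w(c,[(215,233),(157,258)],z))
E
```

```text
[[0.55488994 0.17623314 0.01      ]
 [0.48356211 0.33707516 0.01      ]]
```

View pics/crop1.png

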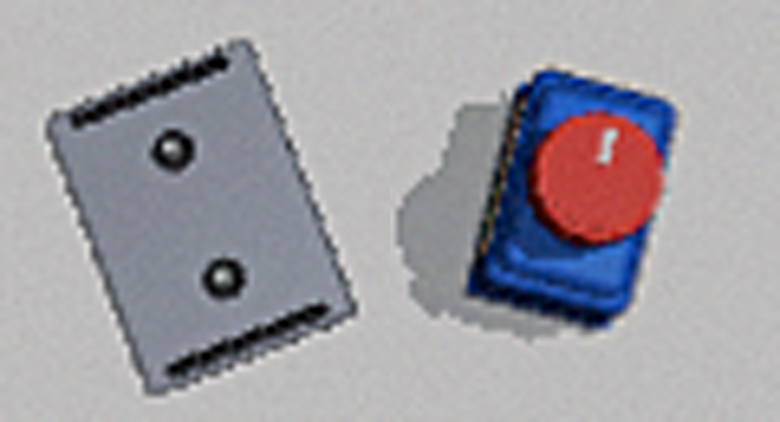

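The crop shows the large stand with its pegs at about (173,150) and (225,277), and the blue bottle with its cap centre at (596,178). The white bar points up and slightly right.

```bash
python3 - <<'E'
from h import *
c=load('top0')
k=6.5
L=np.array([(50,118),(245,42),(355,310),(152,392),(173,150),(225,277)])/k+[185,200]
W=px2w(c,L,[.01]*4+[.024]*2);print(W.round(4))
co=W[:4];print('centre',co.mean(0),np.linalg.norm(co-np.roll(co,1,0),axis=1),'pegs',W[4:].mean(0),np.linalg.norm(W[4]-W[5]))
d=W[4]-W[5];print('yaw peg',np.degrees(np.arctan2(d[1],d[0])));d=co[0]+co[1]-co[2]-co[3];print('yaw',np.degrees(np.arctan2(d[1],d[0])))
B=np.array([(596-390,178),(606-390,145)])/k+[308,211]
B=px2w(c,B,.139);print(B)
# bottle shoulder edge corners at z .095-ish: tops (545,72),(678,105),(632,325)?,(470,295)
S=px2w(c,np.array([(548-390,72),(678-390,107)])/k+[308,211],.09);print(S,np.linalg.norm(S[0]-S[1]));d=S[0]-S[1];print(np.degrees(np.arctan2(d[1],d[0]))-90)
# reconstruct wrist yaw
s=robot.state();print(R.from_rotvec(s['tool_rot']).as_matrix().round(3));print(c['state']['time'])
w=snap('wrist','w0');print(w['tool_from_camera'])
E
```

```text
[[0.5964 0.2403 0.01  ]
 [0.6302 0.1564 0.01  ]
 [0.5143 0.1066 0.01  ]
 [0.4786 0.1928 0.01  ]
 [0.5809 0.1846 0.024 ]
 [0.5267 0.1611 0.024 ]]
centre [0.5548785  0.17402929 0.01      ] [0.12697713 0.09045468 0.12606436 0.09328431] pegs [0.55383325 0.17285022 0.024     ] 0.05907877436921281
yaw peg 23.475501105542815
yaw 22.58259591440286
[[ 0.5284005  -0.15555267  0.139     ]
 [ 0.54131701 -0.15963541  0.139     ]]
[[ 0.57656486 -0.14269462  0.09      ]
 [ 0.5624973  -0.19527335  0.09      ]] 0.05442811122644236
-14.978780708306218
[[ 0.971  0.24  -0.   ]
 [ 0.24  -0.971  0.002]
 [ 0.    -0.002 -1.   ]]
0.05
[[ 3.53331291e-04 -9.57685722e-01 -2.87815797e-01  7.36399606e-02]
 [ 9.99999906e-01  2.65517133e-04  3.44141260e-04  1.60963258e-04]
 [-2.53159145e-04 -2.87815891e-01  9.57685725e-01 -1.62318530e-01]
 [ 0.00000000e+00  0.00000000e+00  0.00000000e+00  1.00000000e+00]]
```

>>> {"op": "send_rows", "data": {
  "deltas": [
    [0.032,-0.025,-0.005,0],
    [0.032,-0.025,-0.005,0],
    [0.032,-0.025,-0.005,0],
    [0.032,-0.025,-0.005,0],
    [0.032,-0.025,-0.005,0],
    [0.032,-0.025,-0.005,0],
    [0.032,-0.025,-0.005,0],
    [0.032,-0.025,-0.005,0],
    [0.032,-0.025,-0.005,0],
    [0.032,-0.025,-0.005,0]
  ]
}}

```text
time: 1.15
ee_pos: [0.4071, -0.3102, 0.2616]
tool_rot: [3.119, 0.379, -0.0]
force: [-0.0, -0.1, 0.1]
opening: 0.0852
grasp_force: 0.0
```

>>> {"op": "send_rows", "data": {
  "deltas": [
    [0.03,-0.025,0,0.1],
    [0.032,-0.022,0,0.1],
    [0.034,-0.018,0,0.1],
    [0.034,-0.015,0,0.1],
    [0.034,-0.012,0,0.1],
    [0,0,0,0],
    [0,0,0,0]
  ]
}}

```text
time: 1.85
ee_pos: [0.5616, -0.2142, 0.2606]
tool_rot: [-3.115, 0.4, 0.002]
force: [-1.2, 0.1, -0.4]
opening: 0.0854
grasp_force: 0.0
```

```bash
python3 - <<'E'
from h import *
c=snap('wrist','w1');s=c['state'];print(s['joint_positions'].round(3),s['ee_pos'],R.from_rotvec(s['tool_rot']).as_matrix().round(3))
print(w2px(c,[[.5284,-.1556,.139]]),c['intrinsics'],c['distortion'])
E
```

```text
[ 0.788  0.401 -0.616  1.617  0.243  1.203 -1.706] [ 0.56163396 -0.21423327  0.260579  ] [[ 0.968 -0.253 -0.001]
 [-0.253 -0.968  0.001]
 [-0.002 -0.001 -1.   ]]
[[229.56872944 242.11851395]] [[318.56108733   0.         279.82312517]
 [  0.         318.56108733 207.15636459]
 [  0.           0.           1.        ]] [0.02093329 0.         0.         0.         0.        ]
```

View pics/w1.png

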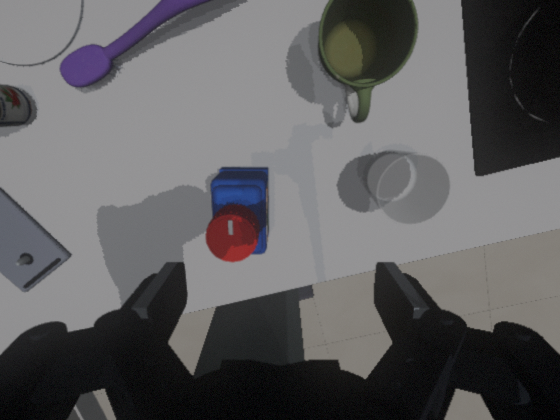

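The wrist view shows the cap at about (233,233) with its bar pointing up. The bottle's edges run parallel to the image, so the tool yaw is close to the bottle yaw. Next I'll take a close look at the stand.

>>> {"op": "send_rows", "data": {
  "deltas": [
    [-0.019,-0.042,0,0],
    [-0.019,-0.042,0,0],
    [-0.019,-0.042,0,0],
    [-0.019,-0.042,0,0],
    [-0.019,-0.042,0,0],
    [-0.019,-0.042,0,0],
    [-0.019,-0.042,0,0],
    [-0.019,-0.042,0,0],
    [0,0,0,-0.13],
    [0,0,0,-0.13]
  ]
}}

```text
time: 2.9
ee_pos: [0.4993, 0.1491, 0.2617]
tool_rot: [3.14, 0.016, 0.001]
force: [0.7, -0.2, -1.3]
opening: 0.0855
grasp_force: 0.0
```

>>> {"op": "send_rows", "data": {
  "deltas": [
    [0,0,0,-0.13],
    [0,0,0,-0.13],
    [0,0,0,-0.13],
    [0,0,0,0],
    [0,0,0,0]
  ]
}}

```text
time: 3.4
ee_pos: [0.5003, 0.1472, 0.2614]
tool_rot: [3.082, 0.604, -0.0]
force: [-0.4, -0.6, -0.6]
opening: 0.0855
grasp_force: 0.0
```

```bash
python3 - <<'E'
from h import *
c=snap('wrist','w2');s=c['state'];print(s['joint_positions'].round(3),s['ee_pos'],R.from_rotvec(s['tool_rot']).as_matrix().round(4).tolist())
p=w2px(c,[[.5545,.1735,.02]])[0];print(p)
x,y=(p-[80,75]).astype(int);x=max(x,0);y=max(y,0);print('org',x,y)
cv2.imwrite('pics/w2c.png',cv2.resize(c['color'][y:y+150,x:x+160,::-1],None,fx=4,fy=4,interpolation=cv2.INTER_CUBIC)) 
w=load('w1');print(px2w(w,[(233,233)],.139))
E
```

```text
[ 0.428  0.304 -0.918  1.801  0.263  1.166 -1.757] [0.50025172 0.14715527 0.26138943] [[0.9261, 0.3774, 0.0], [0.3774, -0.9261, -0.0011], [-0.0004, 0.0011, -1.0]]
[276.15062309 122.63897822]
org 196 47
[[ 0.53655313 -0.16154067  0.139     ]]
```

View pics/w2c.png

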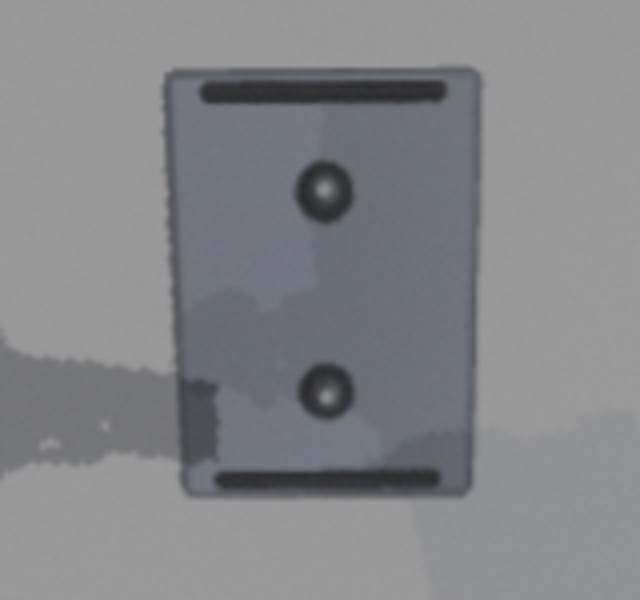

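```bash
python3 - <<'E'
from h import *
c=load('w2')
L=np.array([(167,72),(480,70),(470,493),(184,493),(324,190),(326,391)])/4+[196,47]
W=px2w(c,L,[.01]*4+[.021]*2);print(W.round(4));co=W[:4]
print('centre',co.mean(0),np.linalg.norm(co-np.roll(co,1,0),axis=1),'pegs',W[4:].mean(0),np.linalg.norm(W[4]-W[5]))
d=W[4]-W[5];print('yaw peg',np.degrees(np.arctan2(d[1],d[0])));d=co[0]+co[1]-co[2]-co[3];print('yaw',np.degrees(np.arctan2(d[1],d[0])))
for fn,roi in(('w1',(190,190,80,90)),('top0',(310,210,60,60))):
    c=load(fn);im=c['color'];h=cv2.cvtColor(im,cv2.COLOR_RGB2HSV)
    m=(((h[...,0]<8)|(h[...,0]>172))&(h[...,1]>150)&(h[...,2]>60)).astype(np.uint8);k=np.zeros_like(m);x,y,w,hh=roi;k[y:y+hh,x:x+w]=1;m=cv2.morphologyEx(m*k,cv2.MORPH_CLOSE,np.ones((7,7)))
    n,l,st,ce=cv2.connectedComponentsWithStats(m);i=1+np.argmax(st[1:,4]);print(fn,st[i],ce[i])
    m=(l==i).astype(np.uint8)
    # synthesise cap silhouette and fit centre
    from scipy.optimize import minimize
    def mask(p):
        t=np.linspace(0,2*np.pi,40);P=np.concatenate([np.c_[p[0]+.025*np.cos(t),p[1]+.025*np.sin(t),0*t+z] for z in(.105,.139)])
        hl=cv2.convexHull(w2px(c,P).astype(np.float32)).reshape(-1,2);a=np.zeros(m.shape,np.uint8);cv2.fillPoly(a,[np.round(hl*16).astype(np.int32)],255,shift=4);return a
    f=lambda p:np.abs(mask(p)/255.-m).sum()
    r=minimize(f,[.532,-.158],method='Nelder-Mead',options=dict(initial_simplex=[[.532,-.158],[.54,-.158],[.532,-.15]]));print(r.x,r.fun,m.sum())
E
```

```text
[[0.5982 0.2405 0.01  ]
 [0.6339 0.1545 0.01  ]
 [0.5168 0.1056 0.01  ]
 [0.4814 0.1923 0.01  ]
 [0.5849 0.1847 0.021 ]
 [0.5305 0.162  0.021 ]]
centre [0.55756915 0.17324176 0.01      ] [0.12628906 0.09316625 0.12688489 0.0936455 ] pegs [0.55769198 0.17332661 0.021     ] 0.058855714649244405
yaw peg 22.644778632036
yaw 22.554781168322904
w1 [ 207  212   50   49 1745] [231.20114613 237.58624642]
[ 0.52949756 -0.15610596] 793.0 1745
top0 [330 228  20  21 319] [339.03448276 237.68338558]
[ 0.53114941 -0.15473389] 53.0 319
```

>>> {"op": "send_rows", "data": {
  "deltas": [
    [0.0,0.0,0,0.13],
    [0,0,0,0.13],
    [0,0,0,0.13],
    [0,0,0,0.13],
    [0,0,0,0.13],
    [0.0154,0.0407,0,0],
    [0.0154,0.0407,0,0],
    [0.0154,0.0407,0,0],
    [0.0154,0.0407,0,0],
    [0.0154,0.0407,0,0]
  ]
}}

```text
time: 4.45
ee_pos: [0.5228, -0.0698, 0.2617]
tool_rot: [3.114, -0.408, 0.001]
force: [0.9, 0.4, -0.1]
opening: 0.0851
grasp_force: 0.0
```

>>> {"op": "send_rows", "data": {
  "deltas": [
    [0.0154,0.0407,0,0],
    [0.0154,0.0407,0,0],
    [0,0,0.03,0],
    [0,0,0,0],
    [0,0,0,0]
  ]
}}

```text
time: 4.95
ee_pos: [0.5314, -0.1532, 0.2313]
tool_rot: [-3.114, 0.404, 0.003]
force: [0.1, 0.5, 0.6]
opening: 0.0855
grasp_force: 0.0
```

```bash
python3 - <<'E'
from h import *
c=snap('wrist','w3');s=c['state'];print(s['joint_positions'].round(3),s['ee_pos'],R.from_rotvec(s['tool_rot']).as_matrix().round(4).tolist())
print(w2px(c,[[.530,-.155,.139],[.53,-.155,.105]]))
cv2.imwrite('pics/w3c.png',cv2.resize(c['color'][120:320,180:380,::-1],None,fx=3,fy=3,interpolation=cv2.INTER_CUBIC)) 
E
```

```text
[ 0.747  0.338 -0.634  1.769  0.22   1.108 -1.788] [ 0.53141677 -0.15323556  0.23133313] [[0.9669, -0.2553, -0.0015], [-0.2553, -0.9669, 0.0012], [-0.0017, -0.0008, -1.0]]
[[282.31983097 204.78623529]
 [282.06864023 194.52248127]]
```

View pics/w3c.png

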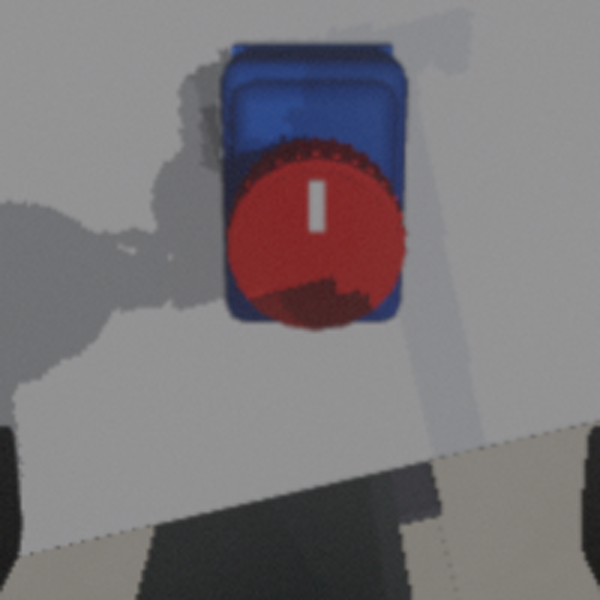

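The crop shows the cap centre at (317,242), which is (285.7,200.7) in the full image. The bottle edges and bar are vertical, so the tool yaw equals the bottle yaw to about 0.5°. I'll centre the cap mechanically by closing on it twice, at right angles.

>>> {"op": "send_rows", "data": {
  "deltas": [
    [0.0016,0.0035,0.03,0],
    [0,0,0.03,0],
    [0,0,0.03,0],
    [0,0,0.018,0],
    [0,0,0,0]
  ],
  "claw": 0.0854
}}

```text
time: 5.5
ee_pos: [0.5316, -0.1564, 0.1223]
tool_rot: [-3.115, 0.401, 0.005]
force: [0.1, -0.6, 0.8]
opening: 0.0853
grasp_force: 0.0
```

>>> {"op": "send_rows", "data": {
  "deltas": [
    [0,0,0,0],
    [0,0,0,0],
    [0,0,0,0],
    [0,0,0,0],
    [0,0,0,0],
    [0,0,0,0],
    [0,0,0,0]
  ],
  "claw": 0.04
}}

```text
time: 6.2
ee_pos: [0.5327, -0.1582, 0.1235]
tool_rot: [3.115, -0.405, 0.0]
force: [0.2, 0.6, 0.5]
opening: 0.0399
grasp_force: 0.0
```

```bash
python3 - <<'E'
from h import *
c=snap('wrist','w4');s=c['state'];print(s['opening'],s['grasp_force'],s['ee_pos'],s['force'])
t=snap('scene','s4')
a=cv2.resize(c['color'][:,:,::-1],(400,300)); b=cv2.resize(t['color'][150:300,250:450,::-1],(400,300),interpolation=cv2.INTER_CUBIC)
cv2.imwrite('pics/v4.png',np.hstack([a,b]))
E
```

```text
0.03992073015287778 0.0 [ 0.53265274 -0.15823661  0.12348163] [0.19450808 0.63356408 0.54079497]
```

View pics/v4.png

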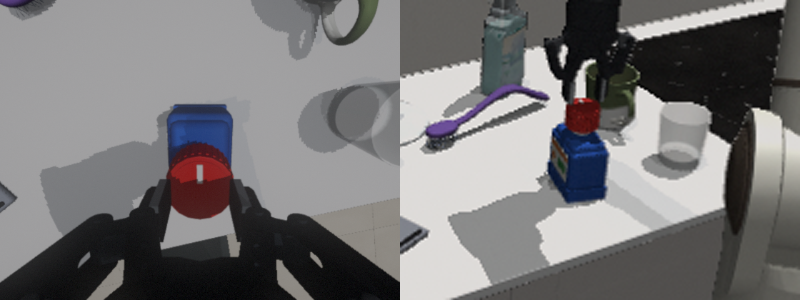

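```bash
python3 - <<'E'
from h import *
t=load('s4');s=t['state'];M=R.from_rotvec(s['tool_rot']).as_matrix();p=np.array(s['ee_pos'])
tips=[p+M@np.array([0,y,z]) for y in(.02,-.02) for z in(.017,0,-.03)]
f=lambda q:((w2px(t,q)-[250,150])*2).round(0).tolist()
print('tips',f(tips));print('cap',f([[.532,-.157,.139],[.532,-.157,.105],[.532,-.157,0]]))
t=load('scene0')
h=cv2.cvtColor(t['color'],cv2.COLOR_RGB2HSV);m=((h[...,0]<8)|(h[...,0]>172))&(h[...,1]>150)&(h[...,2]>60)
for fn in('scene0','s4'):
    t=load(fn);h=cv2.cvtColor(t['color'],cv2.COLOR_RGB2HSV);m=((h[...,0]<8)|(h[...,0]>172))&(h[...,1]>130)&(h[...,2]>60)
    ys,xs=np.nonzero(m[150:300,300:400]);print(fn,xs.min()+300,xs.max()+300,ys.min()+150,ys.max()+150,len(xs))
b=load('s4')['color'][170:240,300:380,::-1];cv2.imwrite('pics/v5.png',cv2.resize(b,None,fx=8,fy=8,interpolation=cv2.INTER_CUBIC))
E
```

```text
tips [[192.0, 123.0], [193.0, 113.0], [195.0, 95.0], [167.0, 125.0], [168.0, 115.0], [169.0, 97.0]]
cap [[181.0, 105.0], [179.0, 125.0], [173.0, 185.0]]
scene0 333 350 199 216 261
s4 333 349 199 216 246
```

View pics/v5.png

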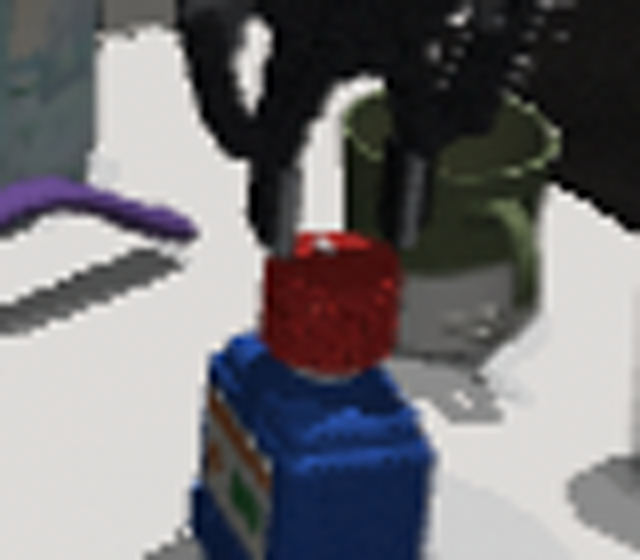

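The crop shows the fingertips at about (285,258) and (408,245), level with the cap top and not around it. So the tips really reach about z 0.143, roughly 35 mm higher than the stated tool geometry. That fits the free close to 0.04. I'll open, go about 37 mm deeper and watch the force.

>>> {"op": "send_rows", "data": {
  "deltas": [
    [0,0,-0.01,0],
    [0,0,0,0],
    [0,0,0,0],
    [0,0,0,0],
    [0,0,0,0]
  ],
  "claw": 0.0854
}}

```text
time: 6.8
ee_pos: [0.5325, -0.1582, 0.1333]
tool_rot: [3.115, -0.404, -0.0]
force: [0.3, 0.7, -0.0]
opening: 0.0855
grasp_force: 0.0
```

>>> {"op": "send_rows", "data": {
  "deltas": [
    [0,0,0.01,0],
    [0,0,0.012,0],
    [0,0,0.012,0],
    [0,0,0.01,0],
    [0,0,0,0]
  ]
}}

```text
time: 7.3
ee_pos: [0.531, -0.1577, 0.0871]
tool_rot: [-3.115, 0.404, 0.006]
force: [0.0, 0.5, -0.4]
opening: 0.0857
grasp_force: 0.0
```

>>> {"op": "send_rows", "data": {
  "deltas": [
    [0,0,0,0],
    [0,0,0,0],
    [0,0,0,0],
    [0,0,0,0],
    [0,0,0,0],
    [0,0,0,0]
  ],
  "claw": 0.045
}}

```text
time: 7.9
ee_pos: [0.5332, -0.1581, 0.0901]
tool_rot: [3.115, -0.404, 0.002]
force: [-0.8, -0.1, 5.7]
opening: 0.0487
grasp_force: 61.0
```

>>> {"op": "send_rows", "data": {
  "deltas": [
    [0,0,0,0],
    [0,0,0,0],
    [0,0,0,0],
    [0,0,0,0],
    [0,0,-0.002,-0.131],
    [0,0,0,-0.131],
    [0,0,0,-0.131],
    [0,0,0,-0.131],
    [0,0,0,-0.131],
    [0,0,0,-0.131]
  ],
  "claw": 0.0854
}}

```text
time: 8.9
ee_pos: [0.5326, -0.1583, 0.0913]
tool_rot: [-3.031, -0.827, 0.0]
force: [0.7, 0.2, -0.2]
opening: 0.0856
grasp_force: 0.0
```

>>> {"op": "send_rows", "data": {
  "deltas": [
    [0,0,0,-0.131],
    [0,0,0,-0.131],
    [0,0,0,-0.131],
    [0,0,0,-0.131],
    [0,0,0,-0.131],
    [0,0,0,-0.131],
    [0,0,0,0],
    [0,0,0,0]
  ]
}}

```text
time: 9.7
ee_pos: [0.5325, -0.1582, 0.0912]
tool_rot: [-2.491, -1.913, -0.0]
force: [-0.2, 0.9, 0.2]
opening: 0.0855
grasp_force: 0.0
```

>>> {"op": "send_rows", "data": {
  "deltas": [
    [0,0,0,0],
    [0,0,0,0],
    [0,0,0,0],
    [0,0,0,0],
    [0,0,0,0],
    [0,0,0,0]
  ],
  "claw": 0.045
}}

```text
time: 10.3
ee_pos: [0.5326, -0.1581, 0.0917]
tool_rot: [2.488, 1.918, -0.001]
force: [-2.0, 0.8, 5.5]
opening: 0.0478
grasp_force: 60.9
```

>>> {"op": "send_rows", "data": {
  "deltas": [
    [0,0,-0.005,0],
    [0,0,-0.01,0],
    [0,0,-0.02,0],
    [0,0,-0.025,0],
    [0,0,-0.025,0],
    [0,0,-0.01,0],
    [0,0,-0.005,0],
    [0,0,0,0],
    [0,0,0,0]
  ]
}}

```text
time: 11.2
ee_pos: [0.5318, -0.1583, 0.1903]
tool_rot: [-2.487, -1.917, 0.002]
force: [-0.2, -0.3, -4.5]
opening: 0.0477
grasp_force: 62.9
```

```bash
python3 - <<'E'
from h import *
c=snap('wrist','w6');t=snap('scene','s6');s=t['state'];print(s['joint_positions'].round(3),s['ee_pos'],s['force'])
a=cv2.resize(c['color'][:,:,::-1],(400,300)); b=cv2.resize(t['color'][130:280,250:450,::-1],(400,300),interpolation=cv2.INTER_CUBIC)
cv2.imwrite('pics/v6.png',np.hstack([a,b]))
E
```

```text
[ 1.02   0.52  -1.024  1.8    0.494  1.107 -0.434] [ 0.53173216 -0.15814257  0.1901867 ] [-0.47735304  0.16002322 -4.65032208]
```

View pics/v6.png

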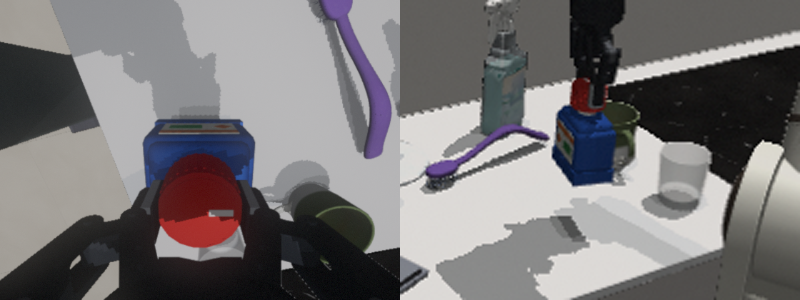

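The bottle is held and lifted straight; the left half shows the cap at (200,210) between the fingers. Now I'll carry it to the stand.

>>> {"op": "send_rows", "data": {
  "deltas": [
    [0.015,-0.003,0,0],
    [0.03,-0.0055,0,0],
    [0.036,-0.0065,0,0],
    [0.036,-0.0065,0,0],
    [0.036,-0.0065,0,0],
    [0.036,-0.0065,0,0],
    [0.036,-0.0065,0,0],
    [0.036,-0.0065,0,0],
    [0.036,-0.0065,0,0],
    [0.0223,-0.0045,0,0]
  ]
}}

```text
time: 12.3
ee_pos: [0.5558, 0.171, 0.1915]
tool_rot: [-2.481, -1.923, -0.002]
force: [0.9, 0.6, -4.8]
opening: 0.0479
grasp_force: 62.9
```

>>> {"op": "send_rows", "data": {
  "deltas": [
    [0.0076,-0.0015,0,-0.093],
    [0,0,0,-0.11],
    [0,0,0,-0.12],
    [0,0,0,-0.12],
    [0,0,0,-0.12],
    [0,0,0,-0.09],
    [0,0,0,0],
    [0,0,0,0],
    [0,0,0,0]
  ]
}}

```text
time: 13.2
ee_pos: [0.5574, 0.1737, 0.1913]
tool_rot: [-1.743, -2.614, 0.0]
force: [0.4, -0.1, -4.1]
opening: 0.0481
grasp_force: 62.9
```

```bash
cat > d.py <<'E'
from h import *
s=robot.state();M=R.from_rotvec(s['tool_rot']).as_matrix();x=M[:,0];print(s['time'],s['joint_positions'].round(2),'pos',np.round(s['ee_pos'],4),'yaw',np.degrees(np.arctan2(x[1],x[0])).round(2),'axis',M[:,2].round(4),'F',s['force'].round(1),'T',s['wrist_torque'].round(2))
d=np.array([float(v) for v in sys.argv[1:4]])-s['ee_pos'];print('tool delta',(M.T@d).round(4))
E
python3 d.py .5577 .1733 .19
```

```text
13.2 [ 0.46  0.65 -1.15  1.73  0.63  1.19 -0.46] pos [0.5574 0.1737 0.1913] yaw 112.62 axis [-2.e-04  0.e+00 -1.e+00] F [ 0.4 -0.1 -4.1] T [-0.05  0.01  0.05]
tool delta [-0.0005  0.0001  0.0013]
```

>>> {"op": "send_rows", "data": {
  "deltas": [
    [0,0,0.01,0],
    [0,0,0.02,0],
    [0,0,0.02,0],
    [0,0,0.01,0],
    [0,0,0.006,0],
    [0,0,0.002,0],
    [0,0,0,0]
  ]
}}

```text
time: 13.9
ee_pos: [0.558, 0.1735, 0.1237]
tool_rot: [1.741, 2.615, 0.001]
force: [0.3, 0.6, -3.9]
opening: 0.0476
grasp_force: 62.8
```

>>> {"op": "send_rows", "data": {
  "deltas": [
    [0,0,0.002,0],
    [0,0,0.002,0],
    [0,0,0.002,0],
    [0,0,0.002,0]
  ]
}}

```text
time: 14.3
ee_pos: [0.5578, 0.1732, 0.1154]
tool_rot: [1.741, 2.615, 0.0]
force: [0.1, -0.9, -4.4]
opening: 0.0477
grasp_force: 62.8
```

```bash
python3 d.py .5577 .1733 .1017
```

```text
14.3 [ 0.41  0.73 -1.07  1.79  0.72  1.08 -0.53] pos [0.5578 0.1732 0.1154] yaw 112.69 axis [ 3.e-04 -0.e+00 -1.e+00] F [ 0.1 -0.9 -4.4] T [ 0.02 -0.02  0.03]
tool delta [ 0.0001 -0.0001  0.0137]
```

>>> {"op": "send_rows", "data": {
  "deltas": [
    [0,0,0.002,0],
    [0,0,0.002,0],
    [0,0,0.002,0]
  ]
}}

```text
time: 14.6
ee_pos: [0.5577, 0.1732, 0.1092]
tool_rot: [-1.741, -2.615, 0.0]
force: [-0.2, 0.4, -3.5]
opening: 0.0479
grasp_force: 62.8
```

>>> {"op": "send_rows", "data": {
  "deltas": [
    [0,0,0.002,0],
    [0,0,0.002,0],
    [0,0,0,0]
  ]
}}

```text
time: 14.9
ee_pos: [0.5576, 0.1731, 0.1051]
tool_rot: [-1.741, -2.615, 0.001]
force: [0.1, 0.5, -4.4]
opening: 0.048
grasp_force: 62.8
```

>>> {"op": "send_rows", "data": {
  "deltas": [
    [0,0,0.0015,0],
    [0,0,0,0]
  ]
}}

```text
time: 15.1
ee_pos: [0.5577, 0.1732, 0.1038]
tool_rot: [-1.741, -2.615, 0.0]
force: [0.4, 0.7, -5.3]
opening: 0.048
grasp_force: 62.8
```

Still hanging freely with the pegs in the sockets; continuing down to contact.

>>> {"op": "send_rows", "data": {
  "deltas": [
    [0,0,0.0015,0],
    [0,0,0,0]
  ]
}}

```text
time: 15.3
ee_pos: [0.5576, 0.1732, 0.1023]
tool_rot: [-1.741, -2.615, 0.0]
force: [1.3, -1.0, -3.7]
opening: 0.0476
grasp_force: 62.8
```

>>> {"op": "send_rows", "data": {
  "deltas": [
    [0,0,0.001,0],
    [0,0,0,0],
    [0,0,0,0]
  ]
}}

```text
time: 15.6
ee_pos: [0.5579, 0.1733, 0.1019]
tool_rot: [1.741, 2.615, 0.0]
force: [-1.9, -1.3, 1.9]
opening: 0.0478
grasp_force: 63.4
```

>>> {"op": "send_rows", "data": {
  "deltas": [
    [0,0,0.001,0],
    [0,0,0,0],
    [0,0,0,0]
  ]
}}

```text
time: 15.9
ee_pos: [0.5579, 0.1734, 0.1011]
tool_rot: [1.741, 2.614, 0.0]
force: [-2.5, -0.9, 5.3]
opening: 0.0478
grasp_force: 64.0
```

The contact height of 0.1019 matches the expected seated height of 0.1017, so the pegs are home. Now pressing the cap.

>>> {"op": "send_rows", "data": {
  "deltas": [
    [0,0,0.001,0],
    [0,0,0.001,0],
    [0,0,0.001,0],
    [0,0,0,0],
    [0,0,0,0]
  ]
}}

```text
time: 16.4
ee_pos: [0.558, 0.1734, 0.0983]
tool_rot: [1.74, 2.614, 0.0]
force: [-3.2, -1.7, 7.6]
opening: 0.0479
grasp_force: 64.3
```

>>> {"op": "send_rows", "data": {
  "deltas": [
    [0,0,0.001,0],
    [0,0,0.001,0],
    [0,0,0,0],
    [0,0,0,0]
  ]
}}

```text
time: 16.8
ee_pos: [0.558, 0.1733, 0.0965]
tool_rot: [1.741, 2.614, 0.0]
force: [-3.1, -2.7, 9.0]
opening: 0.0474
grasp_force: 64.5
```

>>> {"op": "send_rows", "data": {
  "deltas": [
    [0,0,0.001,0],
    [0,0,0.001,0],
    [0,0,0,0],
    [0,0,0,0]
  ]
}}

```text
time: 17.2
ee_pos: [0.5581, 0.1734, 0.0958]
tool_rot: [1.74, 2.613, -0.0]
force: [-7.3, -4.7, 18.1]
opening: 0.0478
grasp_force: 65.6
```

```bash
python3 d.py .5577 .1733 .0945
```

```text
17.2 [ 0.4   0.75 -1.05  1.8   0.75  1.05 -0.55] pos [0.5581 0.1734 0.0958] yaw 112.69 axis [ 0.0016 -0.0013 -1.    ] F [-7.3 -4.7 18.1] T [-1.02  1.47  0.05]
tool delta [ 0.     -0.0004  0.0013]
```

Fully pressed, at the stop. Now twisting anticlockwise.

>>> {"op": "send_rows", "data": {
  "deltas": [
    [0,0,0,-0.05],
    [0,0,0,-0.07],
    [0,0,0,-0.08],
    [0,0,0,0]
  ]
}}

```text
time: 17.6
ee_pos: [0.5581, 0.1742, 0.0956]
tool_rot: [1.467, 2.777, 0.001]
force: [-6.3, -3.7, 16.3]
opening: 0.0482
grasp_force: 65.4
```

```bash
python3 d.py .5577 .1733 .0945
```

```text
17.6 [ 0.42  0.78 -1.09  1.8   0.79  1.07 -0.37] pos [0.5581 0.1742 0.0956] yaw 124.31 axis [ 1.5e-03  2.0e-04 -1.0e+00] F [-6.3 -3.7 16.3] T [-0.71  1.33  0.12]
tool delta [-0.0005 -0.0008  0.0011]
```

>>> {"op": "send_rows", "data": {
  "deltas": [
    [0,0,0,-0.1],
    [0,0,0,-0.1],
    [0,0,0,-0.1],
    [0,0,0,-0.1],
    [0,0,0,-0.1],
    [0,0,0,-0.1]
  ]
}}

```text
time: 18.2
ee_pos: [0.5576, 0.1748, 0.0956]
tool_rot: [0.578, 3.087, 0.002]
force: [-8.0, -1.4, 15.2]
opening: 0.0482
grasp_force: 65.1
```

>>> {"op": "send_rows", "data": {
  "deltas": [
    [0,0,0,-0.1],
    [0,0,0,-0.1],
    [0,0,0,-0.1],
    [0,0,0,-0.1],
    [0,0,0,-0.1],
    [0,0,0,-0.1],
    [0,0,0,0],
    [0,0,0,0]
  ]
}}

```text
time: 19.0
ee_pos: [0.5576, 0.1749, 0.0956]
tool_rot: [-0.355, 3.12, 0.003]
force: [-5.9, -0.7, 14.3]
opening: 0.0478
grasp_force: 65.2
```

```bash
python3 d.py .5577 .1733 .0945
python3 - <<'E'
from h import *
c=snap('wrist','w7');t=snap('scene','s7')
a=cv2.resize(c['color'][:,:,::-1],(400,300)); b=cv2.resize(t['color'][190:290,170:304,::-1],(400,300),interpolation=cv2.INTER_CUBIC)
cv2.imwrite('pics/v7.png',np.hstack([a,b]))
h=cv2.cvtColor(c['color'],cv2.COLOR_RGB2HSV);m=((h[...,1]<60)&(h[...,2]>140)).astype(np.uint8)[240:350,220:340]
n,l,st,ce=cv2.connectedComponentsWithStats(m)
for i in range(1,n):
    if st[i,4]>15:
        ys,xs=np.nonzero(l==i);print(st[i],ce[i],cv2.minAreaRect(np.c_[xs,ys].astype(np.float32)))
E
```

```text
19.0 [ 0.51  0.93 -1.3   1.8   0.97  1.21  0.71] pos [0.5576 0.1749 0.0956] yaw -167.03 axis [ 9.0e-04  1.8e-03 -1.0e+00] F [-5.9 -0.7 14.3] T [-0.38  1.29  0.1 ]
tool delta [ 0.0002 -0.0016  0.0011]
[ 0  0  5 12 50] [1.66 6.12] ((2.0, 5.5), (11.0, 4.0), 90.0)
[   0   77  120   33 1616] [59.66707921 99.61014851] ((59.49999237060547, 92.99999237060547), (118.99998474121094, 31.999996185302734), 0.0)
```

View pics/v7.png

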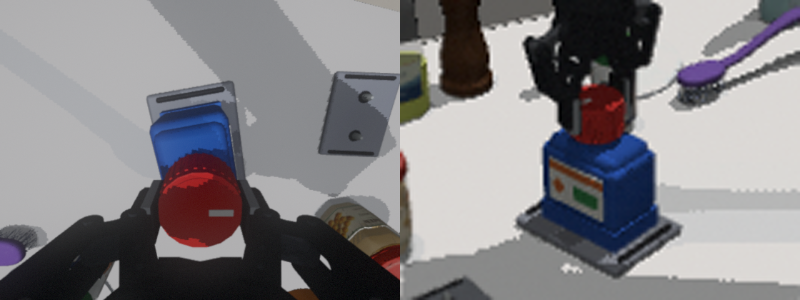

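The bar is still at (220,212) relative to the gripper, so the cap turned 80° without slipping, and the bottle is seated flat on the large stand. Lifting straight up.

>>> {"op": "send_rows", "data": {
  "deltas": [
    [0,0,-0.003,0],
    [0,0,-0.003,0],
    [0,0,-0.004,0],
    [0,0,-0.004,0],
    [0,0,0,0]
  ]
}}

```text
time: 19.6
ee_pos: [0.5582, 0.173, 0.1077]
tool_rot: [-0.352, 3.121, -0.0]
force: [-0.5, -1.0, 0.0]
opening: 0.0478
grasp_force: 63.4
```

```bash
python3 d.py .5577 .1733 .2245
```

```text
19.6 [ 0.52  0.92 -1.31  1.79  0.96  1.23  0.72] pos [0.5582 0.173  0.1077] yaw -167.13 axis [ 7.e-04 -2.e-04 -1.e+00] F [-0.5 -1.   0. ] T [-0.03  0.01 -0.02]
tool delta [ 0.0004  0.0004 -0.1168]
```

>>> {"op": "send_rows", "data": {
  "deltas": [
    [0,0,-0.008,0],
    [0,0,-0.012,0],
    [0,0,-0.015,0],
    [0,0,-0.018,0],
    [0,0,-0.018,0],
    [0,0,-0.018,0],
    [0,0,-0.015,0],
    [0,0,-0.009,0],
    [0,0,-0.004,0],
    [0,0,0,0]
  ]
}}

```text
time: 20.6
ee_pos: [0.5579, 0.1732, 0.2247]
tool_rot: [-0.353, 3.121, -0.0]
force: [0.7, 0.3, -0.7]
opening: 0.0479
grasp_force: 63.4
```

>>> {"op": "send_rows", "data": {
  "deltas": [
    [0,0,0,0],
    [0,0,0,0],
    [0,0,0,0]
  ]
}}

```text
time: 20.9
ee_pos: [0.5574, 0.1731, 0.2238]
tool_rot: [0.353, -3.121, 0.0]
force: [-0.4, 0.0, -1.3]
opening: 0.0478
grasp_force: 63.4
```

```bash
python3 d.py .5577 .1733 .2245
python3 - <<'E'
from h import *
t=snap('scene','s8')
# check: white neck visible at predicted place, bottle blue extents vs s7, red cap centroid
o=load('s7')
for n,c in(('s7',o),('s8',t)):
    h=cv2.cvtColor(c['color'],cv2.COLOR_RGB2HSV);b=(h[...,0]>105)&(h[...,0]<125)&(h[...,1]>150)
    r=((h[...,0]<8)|(h[...,0]>172))&(h[...,1]>130)&(h[...,2]>60)
    for k,m in(('blue',b),('red',r)):
        ys,xs=np.nonzero(m[150:290,200:300]);print(n,k,xs.min()+200,xs.max()+200,ys.min()+150,ys.max()+150,len(xs))
print('neck px',w2px(t,[[.5577,.1733,.139]]),'cap',w2px(t,[[.5577,.1733,.245]]))
u,v=w2px(t,[[.5577,.1733,.13]])[0].astype(int);print(t['color'][v-1:v+2,u-1:u+2].mean((0,1)))
E
```

```text
20.9 [ 0.57  0.81 -1.43  1.69  0.81  1.39  0.8 ] pos [0.5574 0.1731 0.2238] yaw -167.09 axis [-1.e-03 -3.e-04 -1.e+00] F [-0.4  0.  -1.3] T [-0.02 -0.02  0.05]
tool delta [-0.0003  0.0002 -0.0007]
s7 blue 217 255 233 273 895
s7 red 229 244 218 237 252
s8 blue 217 255 217 273 953
s8 red 228 245 176 194 256
neck px [[234.9571251  223.74586064]] cap [[234.38984127 188.47130664]]
[110.11111111 109.88888889 108.66666667]
```

The cap is held about 95 mm above the neck, the white neck is exposed, and the bottle hasn't moved (same blue extents as before). Handing in.

```bash
python3 -c "
from bench import robot
print(robot.hand_in())"
```

```text
the job is handed in; nothing more can be done
None
```

The job is handed in: the bottle sits on the large grey stand with its pegs home, and the pressed and twisted-off cap is held upright about 9–10 cm above the open neck, at 20.9 s of the 45 s allowed.

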